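# Clamp the tin to three clicks and start the shaker

## Task

Get the small tin in the bench shaker ready and shake it: turn the bar knob on top of the clamp clockwise (seen from above), first through the knob's free play and then on until its ratchet has clicked exactly three times; a fourth click would crush the tin. Then start the shaker by pressing the round push button on the housing gently, fully home, and let go. Leave the clamp at three clicks and the other things where they are.

Things in the scene. Friction and masses are not known exactly. Their poses are not given: they have to be found in the camera images.
- shaker: bench tin shaker, fixed to the worktop, turned by up to 0.3 rad: low grey housing 130 x 290 mm (its x and y), 45 mm high, origin under its centre on the worktop. On it at y +65 a small tin (68 mm wide, top at z 124) stands under a clamp bridge of two posts and a crossbar along y; at y -105 is the push button
- bridge_top (a point): fixed point on top of the aluminium crossbar, on the knob's axis, 164 mm above the worktop; axes as the shaker's. Crossbar 34 mm wide, from 67 mm to -y to 67 mm to +y of here; nuts over the posts 54 mm to either side rise 6 mm. Above here the clamp carries a steel disc 52 mm wide, z +7 to +16 mm, and on it the knob, up to +49 mm
- clamp_knob_grip (a point): on the knob's vertical turning axis, 205 mm above the worktop, 8 mm below the knob's top: a good TCP height (the disc is 25 mm below). The knob is a black upright bar 54 mm long (point's x), 14 mm thick (point's y: grip it across this, 20 N or more), 33 mm high. Clockwise from above (about -z) tightens. It is set on its shaft at any angle, so its heading tells neither free play nor notch
- free_play_point (a point): the knob's coupling (fixed point on its axis, 183 mm up; axes as the shaker's). From the start the knob turns clockwise by an unknown 0.1 to 1.5 rad against only 0.04 N m of drag before it takes the ratchet along. Turned back, it runs back into this free play first (up to 1.65 rad in all), then undoes clicks; so open the fingers before turning the hand back for a new grip. Let go, it stays
- ratchet_point (a point): the ratchet in the disc (fixed point on its axis, 180 mm up; axes as the shaker's). A click every 0.349 rad (20 deg): resistance rises over the first quarter to about 0.27 N m and falls off; near half way (the click) the ratchet snaps ahead into the next notch by itself and stays there. The knob then turns almost freely until it has caught up, and the resistance of the next click begins
- foot_face (a point): centre of the underside of the rubber clamp foot (42 mm wide) on the tin's lid. Each click of the ratchet sets it 0.05 mm lower, from z 124.60 mm in the shaker's frame at the start: too little to see or measure
- start_button_base: black round collar, 44 mm wide, 12 mm high, with the grey push button, 28 mm wide, in its middle; origin on the button's axis at the collar's underside, 45 mm above the worktop. The button's top is 24 mm above the origin when up and goes straight down
- start_button (a joint): travel of the push button: 0 up, 0.008 m fully down; its spring takes about 2.4 N to start and 8 N at the bottom, and brings it back up
- mix_cup: bystander, loose, to be left alone: clear open mixing cup, 72 mm wide, 95 mm tall, standing; origin under its centre
- tinter_bottle: bystander, loose, to be left alone: white bottle with a nozzle cap, 50 mm wide, 159 mm tall, standing; origin under its centre
- fine_line_tape: bystander, loose, to be left alone: small black roll of tape lying flat, 58 mm wide, 19 mm high; origin under its centre
- spatula: bystander, loose, to be left alone: palette knife with a black handle, 226 mm long, lying along its y; origin under its centre
- tin_opener: bystander, loose, to be left alone: flat steel lever for tin lids, 162 mm long, 7 mm high, lying along its y; origin under its centre

How it is judged:
On the way, in this order (a step that is already met when the one before it is completed fails the run):
1. the ratchet has clicked three times (z of foot_face in the frame of shaker between 0.124433 and 0.124467 m), for 0.2 s.
2. the start button is pressed home (value of joint start_button above 0.0065 m), for 0.05 s.
At the end, for the whole second after the job is handed in: the ratchet rests three clicks on from its start (the foot 2.65 to 3.35 clicks, 0.1325 to 0.1675 mm, lower), and the start button, having been pressed after the third click, is up again (all of step 1 and value of joint start_button below 0.0015 m); the robot touches nothing.
It fails at once if the ratchet is turned past three and a half clicks (z of foot_face in the frame of shaker below 0.12442 m).
It fails at once if the start button is hit with more than 40 N (contact force between anything else and start_button_base above 40 N).
It fails at once if a bystander (cup, bottle, tape, palette knife, tin opener) is moved more than 30 mm (distance of any of mix_cup, tinter_bottle, fine_line_tape, spatula, tin_opener from where it was at the start of the episode above 0.03 m).
It also fails if it takes over 72 s, if anything falls off the work surface, if the arm or the gripper's body presses on something with over 40 N, if the wrist force passes 120 N, or if a joint passes its speed limit or range.

## Robot

A 6-joint arm with a two-finger parallel gripper is mounted at the origin on a cart in front of the work surface, level with it; the furniture and walls round the work are solid. World frame = base frame: x ahead of the robot, y to its left, z up, the work surface at z = 0. Lengths are in m, angles in rad, forces in N, time in s.
With the tool pointing down it reaches from about 0.35 to 0.775 m from the base axis. Payload 7.3 kg.
Tool frame: the origin (TCP) lies between the finger pads, 19 mm behind the fingertips; this is the grasp point; z points along the fingers, y is the line along which they close (so a half turn about z gives the same grasp; the last joint's range is limited). The gripper opens to 92 mm and grips with 3 to 60 N. Pads are 19 mm wide; open, the fingers measure 130 mm over their backs; the gripper's body (75 mm by 190 mm) begins 47 mm behind the grasp point.
Start: joints at [-1.251, 0.342, 1.524, -0, 1.275, -0.146], TCP at [0.236, -0.469, 0.246] pointing down, gripper open.
Joint ranges: [-2.53, 2.53], [-0.77, 2.02], [0.04, 2.7], [-1, 4.14], [0.28, 2.66], [-3.11, 3.11]. Speed limits (rad/s): [2.57, 2.57, 3.14, 3.14, 3.14, 3.14].

## Interface

Orientations are given as [roll, pitch, yaw] about the fixed x, y, z axes, in that order (R = Rz(yaw) Ry(pitch) Rx(roll)).
In Python, from cell import monitor, vision, workorder gives the robot as it stands.
- The arm moves only by the tool move_arm, never from a script. Its argument "rows" is a list of rows, each a list of 5 numbers: the shift along the world's x, y, z in mm, then the turn about the world's z in rad, then the closure, from -1 (fully open) to 1 (shut). A call has 1 to 12 rows; each row shifts and turns the commanded pose from where the row before left it; what a row does not reach is not made up. A row lasts 1/10 s, in which the tool goes at most 50 mm and 8.59 degrees, less where a joint would pass 70% of its speed; a pose out of reach is approached as far as the arm can. A call is refused whole if a number of a shift passes 50 or a number of a turn 0.15, either way. A call with a gripper value outside its range is refused whole. The fingers move at their own pace and stop on an object; "newtons" is the grip in N (left out, the last holds). Time passes only in rows, so rows that do not move let the fingers close. It gives the time, the measured TCP pose, the force, the opening and the grip force at its end, in the units of the state.
- monitor.observe(): the state, without advancing time (a new reading comes with each control period).
- vision.read_camera(name): name is "scene" or "side" or "wrist"; returns the picture (480x640x3 uint8, red, green, blue); there is no depth.
- vision.get_calibration(name): a dict with "K" (3x3 intrinsics, pixels), "T" (4x4, takes a point from camera to world coordinates); the wrist camera has in their place "mount" (4x4, takes a point from camera to tool coordinates, whose origin is the TCP and whose axes are the flange's). Camera axes: x right, y up, looking along -z (the intrinsics and any distortion apply to the point x, -y, -z); pixel columns grow to the right and rows downward; lengths in m; the calibration is good to about 2 mm. A picture is of the moment at which its call begins: read the wrist's pose just before it. get_calibration takes no time and is no camera call.
- workorder.hand_in(): hands the job in; it is judged then, once.
The state is a dict: "time": time; "qpos": joint angles; "qvel": joint speeds; "joint_efforts": joint torques, N m; "tool_pos": TCP position; "tool_rot": TCP orientation; "contact_force": force on the tool from outside, world axes, zero at the start; "torque": the same for the moment, N m; "opening": finger opening in m; "grip_force": force on a finger pad.
Only numpy, scipy, OpenCV 4.12 (cv2) and the standard library are available. Lean on these libraries where they do the work, as an engineer would, in place of code of your own. Each camera call takes 0.05 s, during which the arm holds its last target. There are 200 camera calls.

## Working session

There is one attempt and no reset: what is moved stays moved. The work goes in short steps, Python scripts to look and compute and a tool call to move; the robot and the scene stay as the last step left them, time stands still between calls to the robot, and variables do not carry over. Pictures are saved under pics/ and viewed, at most 10 in all, crops included, and the job is handed in when it is done.

Besides the shell and the picture viewer there is one more tool, called after "Call:" by a JSON object that holds its "method" and its "body". move_arm: Moves the arm, as the interface text tells. Its arguments: {"type":"object","properties":{"rows":{"type":"array","items":{"type":"array","items":{"type":"number"}}},"newtons":{"type":"number"}},"required":["rows"]}

```bash
mkdir -p pics; cat > h.py <<'E'
import numpy as np,cv2
from cell import monitor,vision,workorder
from scipy.spatial.transform import Rotation as R
def proj(cal,P,T=None):
    T=np.array(cal["T"]) if T is None else T
    p=(np.linalg.inv(T)@np.c_[np.atleast_2d(P),np.ones(len(np.atleast_2d(P)))].T)[:3].T
    q=p*[1,-1,-1]; u=(np.array(cal["K"])@(q/q[:,2:]).T).T
    return u[:,:2]
def ray(cal,uv,z,T=None):
    T=np.array(cal["T"]) if T is None else T
    d=np.linalg.inv(np.array(cal["K"]))@[uv[0],uv[1],1]; d=T[:3,:3]@(d*[1,-1,-1])
    o=T[:3,3]; return o+d*(z-o[2])/d[2]
def wristT(cal):
    s=monitor.observe(); T=np.eye(4); r=np.array(s["tool_rot"])
    T[:3,:3]=R.from_euler('xyz',r).as_matrix(); T[:3,3]=s["tool_pos"]
    return T@np.array(cal["mount"])
def save(name,out):
    im=vision.read_camera(name); cv2.imwrite(f"pics/{out}.png",im[:,:,::-1]); return im
E
python3 - <<'E'
from h import *
print(monitor.observe())
for n in ["scene","side"]:
    c=vision.get_calibration(n); print(n,c); save(n,n+"0")
print(vision.get_calibration("wrist"))
E
```

```text
{'time': 0.0, 'qpos': array([-1.25102868e+00,  3.42722439e-01,  1.52499534e+00,  2.58821152e-05,
        1.27537911e+00, -1.45997594e-01]), 'qvel': array([ 5.76314665e-04,  1.02712301e-03,  3.59363578e-05, -5.37814246e-06,
       -2.83761806e-04, -7.79999732e-05]), 'joint_efforts': array([-4.11077126e-03, -4.31256652e+01, -2.44223177e+01,  7.13164313e-02,
        5.61437826e-02, -1.08575796e-04]), 'tool_pos': array([ 0.23569362, -0.46871456,  0.24485265]), 'tool_rot': array([-3.14010803e+00, -2.43320726e-04,  4.65757510e-01]), 'contact_force': array([ 0.66556274,  0.28838332, -0.07331445]), 'torque': array([-0.04742605,  0.03304812,  0.03444018]), 'grip_force': 0.0, 'opening': 0.09201924347173544}
scene {'K': array([[547.60898538,   0.        , 318.97635991],
       [  0.        , 547.60898538, 241.0878849 ],
       [  0.        ,   0.        ,   1.        ]]), 'T': array([[-0.31405836,  0.65901326, -0.68342438, -0.7162819 ],
       [-0.94936663, -0.22434927,  0.21993272,  0.50016456],
       [-0.00838718,  0.71789201,  0.69610396,  1.46091082],
       [ 0.        ,  0.        ,  0. 
[... 253 characters left out ...]
4],
       [-0.38415852,  0.36829178, -0.84663061, -1.28242978],
       [-0.02442713,  0.91261885,  0.40808105,  0.80464273],
       [ 0.        ,  0.        ,  0.        ,  1.        ]])}
{'K': array([[404.76343519,   0.        , 325.15695887],
       [  0.        , 404.76343519, 234.3766736 ],
       [  0.        ,   0.        ,   1.        ]]), 'mount': array([[ 5.26397084e-04,  9.63983845e-01,  2.65960280e-01,
         7.15674813e-02],
       [ 9.99999091e-01, -8.37542875e-04,  1.05647804e-03,
        -4.34966629e-04],
       [ 1.24118090e-03,  2.65959482e-01, -9.63983409e-01,
        -1.38677878e-01],
       [ 0.00000000e+00,  0.00000000e+00,  0.00000000e+00,
         1.00000000e+00]])}
```

View pics/scene0.png

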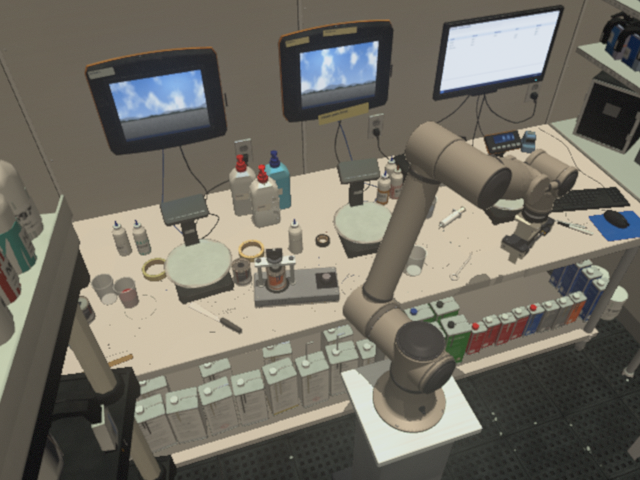

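View pics/side0.png

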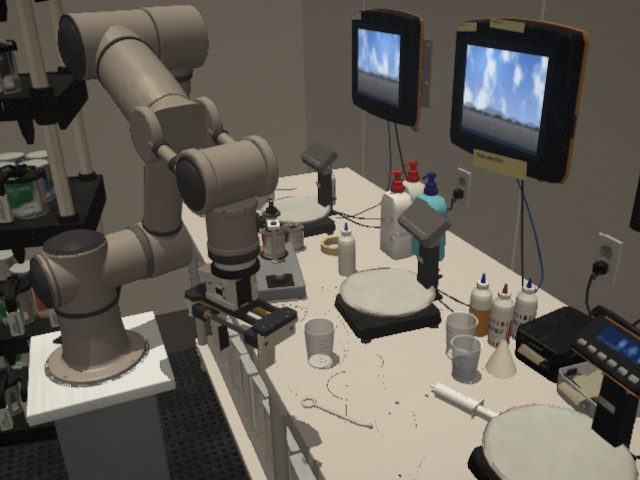

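The shaker is in the scene view at about (297,285): knob near (275,255), button near (326,279). In the side view it is near (275,250). I'll enlarge it next.

```bash
python3 - <<'E'
import cv2,numpy as np
a=cv2.imread("pics/scene0.png")[235:315,245:345]; b=cv2.imread("pics/side0.png")[190:310,240:320]
cv2.imwrite("pics/c1.png",np.hstack([cv2.resize(a,(500,400),interpolation=cv2.INTER_CUBIC),cv2.resize(b,(267,400),interpolation=cv2.INTER_CUBIC)]))
from h import *
c=vision.get_calibration("scene")
for n,uv,z in [("bl",(256,306),0),("br",(339,299),0),("btn",(326,279),.069),("knob",(275,250),.213)]: print(n,ray(c,uv,z))
E
```

```text
bl [4.84717537e-01 3.42584740e-01 2.22044605e-16]
br [ 4.22904877e-01  6.33636394e-02 -2.22044605e-16]
btn [0.46636758 0.09602066 0.069     ]
knob [0.51540374 0.25301993 0.213     ]
```

View pics/c1.png

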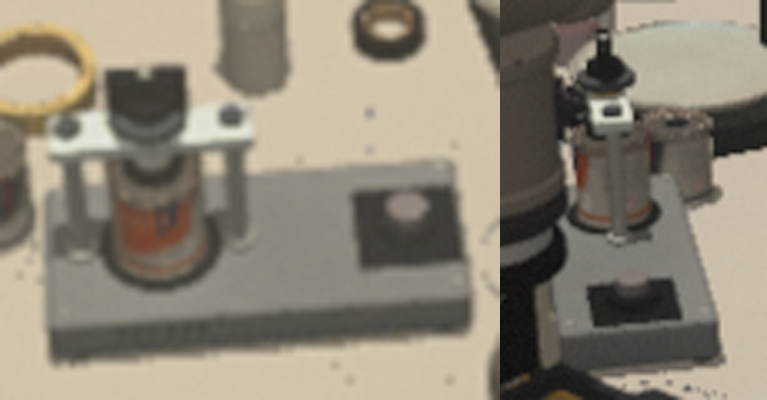

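The crop shows the knob top centre at about scene (274.4,249.4) and the button top at (326.4,276.4). The bar appears broadside to the scene camera. I'll move above the knob and turn the hand toward high yaw, which leaves enough clockwise wrist range.

Call:
{"method": "move_arm", "body": {"rows": [[15,40,10,0.15,-1],[15,40,10,0.15,-1],[15,40,10,0.15,-1],[15,40,10,0.15,-1],[15,40,10,0.15,-1],[15,40,10,0.15,-1],[15,40,0,0.15,-1],[15,40,0,0.15,-1],[15,40,0,0.15,-1],[15,40,0,0.15,-1],[15,40,0,0.15,-1],[15,40,0,0.15,-1]]}}

```text
time: 1.3
tool_pos: [0.4159, 0.0127, 0.3054]
tool_rot: [-3.142, -0.0, 2.272]
contact_force: [1.6, -0.3, 0.1]
opening: 0.0912
grip_force: 0.0
```

Call:
{"method": "move_arm", "body": {"rows": [[15,40,0,0.15,-1],[15,40,0,0.15,-1],[15,40,0,0.15,-1],[15,40,0,0.15,-1],[15,40,0,0.15,-1],[10,30,0,0.15,-1],[0,0,0,0.15,-1],[0,0,0,0.15,-1],[0,0,0,0.15,-1],[0,0,0,0.15,-1],[0,0,0,0.15,-1],[0,0,0,0.15,-1]]}}

```text
time: 2.5
tool_pos: [0.5006, 0.2409, 0.305]
tool_rot: [3.141, -0.001, -2.211]
contact_force: [-0.4, 0.5, 1.0]
opening: 0.0918
grip_force: 0.0
```

```bash
python3 - <<'E'
from h import *
s=monitor.observe(); print(s)
c=vision.get_calibration("wrist");T=wristT(c); np.save("T1",T); save("wrist","w1")
print(proj(c,[[.515,.253,.213],[.47,.1,.069]],T))
E
```

```text
{'time': 2.5, 'qpos': array([ 3.10482955e-01,  3.62307829e-01,  1.32935963e+00,  1.07895549e-04,
        1.45111469e+00, -2.19077987e+00]), 'qvel': array([ 4.32448920e-04,  9.24060501e-04, -2.87255763e-04, -1.09368776e-04,
       -5.10822207e-04, -1.48837622e+00]), 'joint_efforts': array([ 2.91462819e-02, -4.56631422e+01, -2.59590286e+01, -7.17176800e-02,
        4.78124956e-02,  1.99007683e+00]), 'tool_pos': array([0.50061917, 0.2408988 , 0.30502561]), 'tool_rot': array([ 3.14081435e+00, -9.05888499e-04, -2.21113875e+00]), 'contact_force': array([-0.41193356,  0.47791264,  0.99874385]), 'torque': array([ 0.09009254, -0.0772031 , -0.05097092]), 'grip_force': 0.0, 'opening': 0.09181804243714743}
[[316.8339912  275.38979516]
 [254.18208655  49.32540158]]
```

View pics/w1.png

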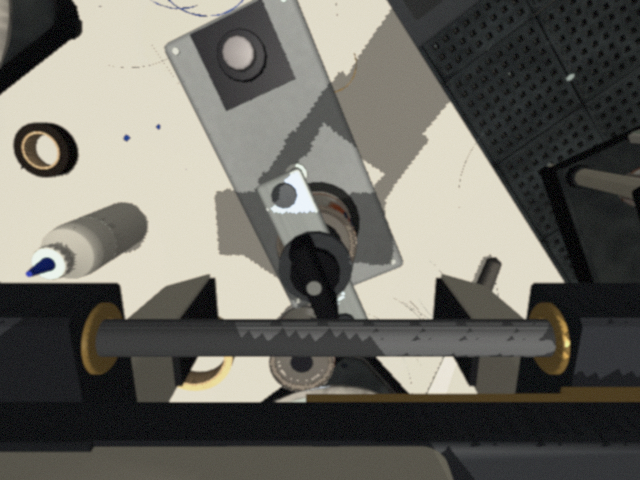

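The wrist picture shows the button top at (238,52), the knob's bar running from about (303,238) to (331,320), and a grey dot on its top at (314,288). Next I'll work out positions and enlarge the knob.

```bash
python3 - <<'E'
from h import *
c=vision.get_calibration("wrist");T=np.load("T1.npy"); s=vision.get_calibration("scene")
print("knob w",ray(c,(314,288),.213,T),"sc",ray(s,(274.4,249.4),.213))
print("btn w",ray(c,(238,52),.069,T),"sc",ray(s,(326.4,276.4),.069))
a,b=ray(c,(303,238),.213,T),ray(c,(331,320),.213,T);print("bar",a,b,np.arctan2(*(a-b)[1::-1]))
a,b=ray(c,(165,46),.045,T),ray(c,(278,-12),.045,T);
a,b=ray(c,(304,20),.045,T),ray(c,(402,262),.045,T);print("edge dir -> +y",np.arctan2(*(b-a)[1::-1])-np.pi/2)
im=cv2.imread("pics/w1.png")[220:330,250:390];cv2.imwrite("pics/c2.png",cv2.resize(im,(700,550),interpolation=cv2.INTER_CUBIC))
print(monitor.observe()["tool_pos"],monitor.observe()["tool_rot"])
E
```

```text
knob w [0.52137413 0.25857152 0.213     ] sc [0.51867509 0.25414498 0.213     ]
btn w [0.48241735 0.09338298 0.069     ] sc [0.47722224 0.090872   0.069     ]
bar [0.50733077 0.22916895 0.213     ] [0.52587905 0.28226044 0.213     ] -1.90690480711476
edge dir -> +y -0.23064288269827937
[0.50066222 0.2408769  0.30503398] [ 3.14094685e+00 -8.50664986e-04 -2.20351471e+00]
```

View pics/c2.png

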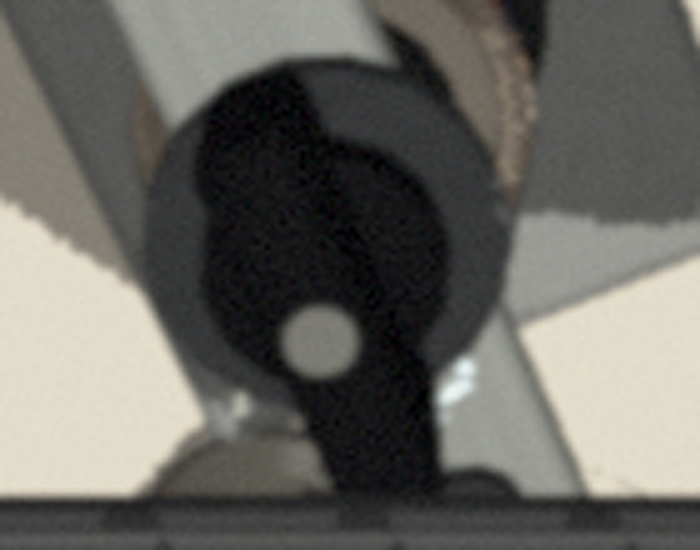

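```bash
python3 - <<'E'
from h import *
c=vision.get_calibration("wrist");T=np.load("T1.npy"); im=cv2.imread("pics/w1.png")
ctr=np.array([.5214,.2586]); h=.04
W=np.array([[ctr[0]+a*h,ctr[1]+b*h,.213] for a,b in [(-1,1),(1,1),(1,-1),(-1,-1)]])
H=cv2.getPerspectiveTransform(proj(c,W,T).astype(np.float32),np.float32([[0,0],[560,0],[560,560],[0,560]]))
o=cv2.warpPerspective(im,H,(560,560),flags=cv2.INTER_CUBIC)
o=cv2.GaussianBlur(o,(0,0),3); o=np.clip(o.astype(float)*5-20,0,255).astype(np.uint8)
cv2.imwrite("pics/c3.png",o)
E
```

```text
(no output)
```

View pics/c3.png

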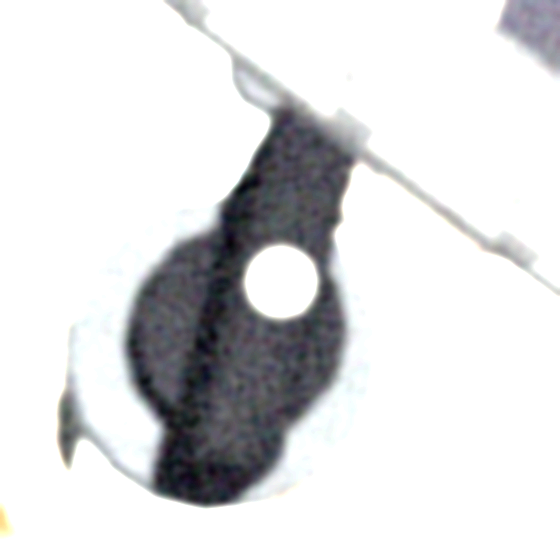

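In the rectified top view the bar runs about 14° clockwise of +y, a heading of about 1.33 rad, with the dot (axis) at (282,282). I'll use tool yaw 1.33−π ≈ −1.81, align, descend and close gently.

Call:
{"method": "move_arm", "body": {"rows": [[19,16,0,0.13,-1],[0,0,0,0.13,-1],[0,0,0,0.13,-1],[0,0,-25,0,-1],[0,0,-25,0,-1],[0,0,-25,0,-1],[0,0,-15,0,-1],[0,0,-9,0,-1],[0,0,0,0,-1],[0,0,0,0,-1]]}}

```text
time: 3.55
tool_pos: [0.5202, 0.2571, 0.2072]
tool_rot: [-3.141, 0.001, -1.828]
contact_force: [-0.3, -1.0, -0.3]
opening: 0.0922
grip_force: 0.0
```

Call:
{"method": "move_arm", "body": {"newtons": 5, "rows": [[0,0,0,0,1],[0,0,0,0,1],[0,0,0,0,1],[0,0,0,0,1],[0,0,0,0,1],[0,0,0,0,1],[0,0,0,0,1],[0,0,0,0,1],[0,0,0,0,1],[0,0,0,0,1]]}}

```text
time: 4.55
tool_pos: [0.5212, 0.2566, 0.2067]
tool_rot: [-3.138, 0.001, -1.828]
contact_force: [5.3, -1.6, -1.7]
opening: 0.0232
grip_force: 5.0
```

```bash
cat > o.py <<'E'
from h import *
s=monitor.observe()
for k in ["time","tool_pos","tool_rot","contact_force","torque","opening","grip_force"]: print(k,np.round(s[k],4))
print("q6",np.round(s["qpos"][5],4),"e6",np.round(s["joint_efforts"][5],3))
E
python3 o.py
```

```text
time 4.55
tool_pos [0.5212 0.2566 0.2067]
tool_rot [-3.1384e+00  5.0000e-04 -1.8276e+00]
contact_force [ 5.3007 -1.605  -1.7466]
torque [-0.0773 -0.9265 -0.0501]
opening 0.0232
grip_force 4.9961
q6 -2.5582 e6 -0.011
```

The hand is only touching on the +x finger (23 mm opening), so it is about 4–5 mm off. I'll shift it along the closing line.

Call:
{"method": "move_arm", "body": {"rows": [[2,-0.5,0,0,1],[2,-0.5,0,0,1],[1,-0.3,0,0,1],[0,0,0,0,1],[0,0,0,0,1],[0,0,0,0,1]]}}

```text
time: 5.15
tool_pos: [0.5221, 0.2564, 0.2065]
tool_rot: [3.136, -0.001, -1.827]
contact_force: [-9.0, 1.6, 5.5]
opening: 0.0234
grip_force: 5.0
```

```bash
python3 o.py; python3 -c "
from h import *
save('wrist','w2');save('side','s2')
a=cv2.imread('pics/s2.png')[170:290,220:320]
cv2.imwrite('pics/c4.png',np.hstack([cv2.resize(a,(400,480),interpolation=cv2.INTER_CUBIC),cv2.resize(cv2.imread('pics/w2.png')[200:440,220:420],(400,480))]))"
```

```text
time 5.15
tool_pos [0.5221 0.2564 0.2065]
tool_rot [ 3.1356e+00 -9.0000e-04 -1.8267e+00]
contact_force [-8.9743  1.5835  5.5163]
torque [0.5638 1.6662 0.022 ]
opening 0.0234
grip_force 5.0002
q6 -2.5631 e6 0.013
```

View pics/c4.png

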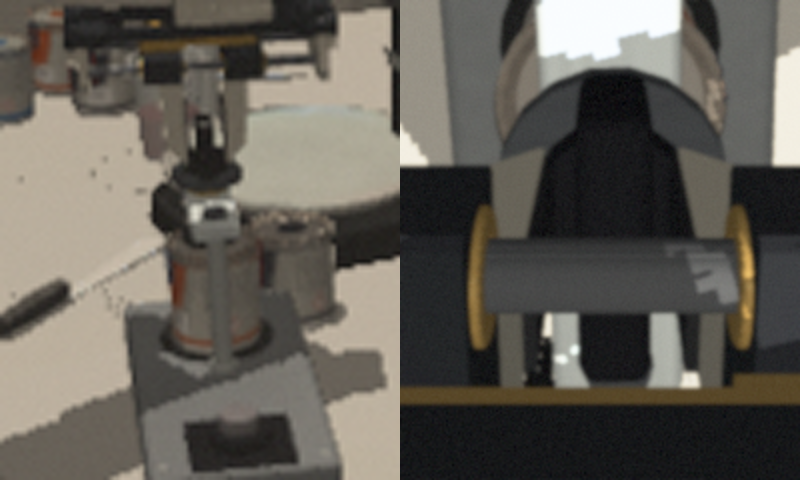

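The wrist view shows the bar aligned and centred, but the fingertips have stopped at 23 mm on something below it, probably the hub. I'll open a little, re-centre, rise 6 mm and close again.

Call:
{"method": "move_arm", "body": {"rows": [[0,0,0,0,0.2],[0,0,0,0,0.2],[-3.3,0.9,6,0,0.2],[0,0,0,0,0.2],[0,0,0,0,1],[0,0,0,0,1],[0,0,0,0,1],[0,0,0,0,1],[0,0,0,0,1],[0,0,0,0,1],[0,0,0,0,1],[0,0,0,0,1]]}}

```text
time: 6.45
tool_pos: [0.5215, 0.2565, 0.2124]
tool_rot: [3.141, -0.0, -1.827]
contact_force: [1.0, -0.0, -1.3]
opening: 0.0139
grip_force: 5.0
```

```bash
python3 o.py
```

```text
time 6.45
tool_pos [0.5215 0.2565 0.2124]
tool_rot [ 3.1415e+00 -2.0000e-04 -1.8274e+00]
contact_force [ 1.0464 -0.0248 -1.3216]
torque [ 0.0719 -0.2321  0.0052]
opening 0.0139
grip_force 4.9959
q6 -2.5598 e6 0.019
```

The bar is gripped (13.9 mm) and centred. I'll raise the grip force and turn clockwise in 0.1 rad steps, reading the torque after each.

Call:
{"method": "move_arm", "body": {"newtons": 30, "rows": [[0,0,0,0,1],[0,0,0,0,1],[0,0,0,0,1],[0,0,0,-0.05,1],[0,0,0,0,1],[0,0,0,0,1]]}}

```text
time: 7.05
tool_pos: [0.5215, 0.2565, 0.2124]
tool_rot: [3.141, -0.0, -1.876]
contact_force: [0.1, -0.1, -1.5]
opening: 0.0139
grip_force: 30.0
```

```bash
python3 o.py
```

```text
time 7.05
tool_pos [0.5215 0.2565 0.2124]
tool_rot [ 3.1413e+00 -2.0000e-04 -1.8762e+00]
contact_force [ 0.0525 -0.0689 -1.515 ]
torque [ 0.1092 -0.152  -0.1038]
opening 0.0139
grip_force 29.9969
q6 -2.5109 e6 0.038
```

Call:
{"method": "move_arm", "body": {"rows": [[0,0,0,-0.05,1],[0,0,0,-0.05,1],[0,0,0,0,1],[0,0,0,0,1]]}}

```text
time: 7.45
tool_pos: [0.5214, 0.2565, 0.2124]
tool_rot: [3.141, -0.0, -1.976]
contact_force: [-0.4, -0.1, -1.5]
opening: 0.0137
grip_force: 30.0
```

```bash
python3 o.py
```

```text
time 7.45
tool_pos [0.5214 0.2565 0.2124]
tool_rot [ 3.1412e+00 -2.0000e-04 -1.9755e+00]
contact_force [-0.3814 -0.1302 -1.4757]
torque [ 0.1123 -0.0524 -0.0127]
opening 0.0137
grip_force 29.9966
q6 -2.4116 e6 0.036
```

`e6` reads about 0.037, which is the drag in the free play, so it is a clean signal.

Call:
{"method": "move_arm", "body": {"rows": [[0,0,0,-0.05,1],[0,0,0,-0.05,1],[0,0,0,0,1]]}}

```text
time: 7.75
tool_pos: [0.5213, 0.2566, 0.2125]
tool_rot: [3.141, -0.0, -2.076]
contact_force: [-0.7, -0.0, -2.7]
opening: 0.0139
grip_force: 30.0
```

```bash
python3 o.py|grep -E "rot|^torq|q6"
```

```text
tool_rot [ 3.1411e+00 -3.0000e-04 -2.0761e+00]
torque [ 0.1169 -0.0171  0.2653]
q6 -2.3109 e6 0.742
```

Call:
{"method": "move_arm", "body": {"rows": [[0,0,0,-0.05,1],[0,0,0,-0.05,1],[0,0,0,0,1]]}}

```text
time: 8.05
tool_pos: [0.5212, 0.2566, 0.2124]
tool_rot: [3.141, -0.0, -2.176]
contact_force: [-1.5, 0.2, -1.6]
opening: 0.0135
grip_force: 30.0
```

```bash
python3 o.py|grep -E "rot|^torq|q6"
```

```text
tool_rot [ 3.1408e+00 -3.0000e-04 -2.1760e+00]
torque [ 0.2283  0.1178 -0.0622]
q6 -2.2111 e6 0.469
```

Call:
{"method": "move_arm", "body": {"rows": [[0,0,0,-0.05,1],[0,0,0,-0.05,1],[0,0,0,0,1]]}}

```text
time: 8.35
tool_pos: [0.5212, 0.2567, 0.2124]
tool_rot: [3.141, -0.0, -2.275]
contact_force: [-1.9, 1.5, -1.9]
opening: 0.0139
grip_force: 30.0
```

```bash
python3 o.py|grep -E "rot|^torq|q6"
```

```text
tool_rot [ 3.1407e+00 -4.0000e-04 -2.2753e+00]
torque [ 0.3562  0.2161 -0.0303]
q6 -2.1118 e6 0.534
```

Call:
{"method": "move_arm", "body": {"rows": [[0,0,0,0,1],[0,0,0,0,1]]}}

```text
time: 8.55
tool_pos: [0.5212, 0.2567, 0.2124]
tool_rot: [3.141, -0.0, -2.275]
contact_force: [-2.5, -0.0, -2.4]
opening: 0.0137
grip_force: 30.0
```

```bash
python3 o.py|grep -E "rot|^torq|q6"
```

```text
tool_rot [ 3.1407e+00 -4.0000e-04 -2.2754e+00]
torque [0.3986 0.4123 0.0312]
q6 -2.1116 e6 0.022
```

The readings taken after only one settle row are transient. The 0.742 and 0.265 values at −2.076 suggest click 1's resistance was there. I'll use smaller, fully settled steps to find the next onset.

Call:
{"method": "move_arm", "body": {"rows": [[0,0,0,-0.05,1],[0,0,0,0,1],[0,0,0,0,1],[0,0,0,0,1]]}}

```text
time: 8.95
tool_pos: [0.5212, 0.2567, 0.2124]
tool_rot: [3.141, -0.0, -2.326]
contact_force: [-4.4, 2.1, -1.1]
opening: 0.0138
grip_force: 30.0
```

```bash
python3 o.py|grep -E "rot|^torq|q6"
```

```text
tool_rot [ 3.1408e+00 -4.0000e-04 -2.3261e+00]
torque [0.5595 0.653  0.0593]
q6 -2.061 e6 -0.001
```

Call:
{"method": "move_arm", "body": {"rows": [[0,0,0,-0.05,1],[0,0,0,0,1],[0,0,0,0,1],[0,0,0,0,1]]}}

```text
time: 9.35
tool_pos: [0.5212, 0.2567, 0.2124]
tool_rot: [3.141, -0.0, -2.375]
contact_force: [-5.1, 2.4, -1.5]
opening: 0.0137
grip_force: 30.0
```

```bash
python3 o.py|grep -E "rot|^torq|q6"
```

```text
tool_rot [ 3.1408e+00 -5.0000e-04 -2.3753e+00]
torque [0.6669 0.7736 0.1553]
q6 -2.0117 e6 0.164
```

The onset is near −2.335, which puts the previous onset at about −1.986. That matches the high reading at −2.076. To confirm, I'll repeat the same 2-step transient to −2.425, exactly one notch further on.

Call:
{"method": "move_arm", "body": {"rows": [[0,0,0,0.05,1],[0,0,0,0,1],[0,0,0,0,1],[0,0,0,-0.05,1],[0,0,0,-0.05,1],[0,0,0,0,1]]}}

```text
time: 9.95
tool_pos: [0.5211, 0.2567, 0.2125]
tool_rot: [3.141, -0.0, -2.427]
contact_force: [-4.4, 3.2, -1.1]
opening: 0.0141
grip_force: 30.0
```

```bash
python3 o.py|grep -E "rot|^torq|q6"
```

```text
tool_rot [ 3.1408e+00 -5.0000e-04 -2.4275e+00]
torque [0.6991 0.83   0.2243]
q6 -1.9595 e6 0.681
```

Call:
{"method": "move_arm", "body": {"rows": [[0,0,0,0,1],[0,0,0,0,1]]}}

```text
time: 10.15
tool_pos: [0.5211, 0.2568, 0.2125]
tool_rot: [3.141, -0.0, -2.426]
contact_force: [-5.2, 2.9, -0.6]
opening: 0.0139
grip_force: 30.0
```

```bash
python3 o.py|grep -E "rot|^torq|q6"
```

```text
tool_rot [ 3.1408e+00 -5.0000e-04 -2.4261e+00]
torque [0.6719 0.7767 0.2064]
q6 -1.9609 e6 0.236
```

Call:
{"method": "move_arm", "body": {"rows": [[0,0,0,-0.05,1],[0,0,0,-0.05,1],[0,0,0,0,1]]}}

```text
time: 10.45
tool_pos: [0.5211, 0.2568, 0.2124]
tool_rot: [3.141, -0.001, -2.528]
contact_force: [-5.2, 2.7, -1.1]
opening: 0.0135
grip_force: 30.0
```

```bash
python3 o.py|grep -E "rot|^torq|q6"
```

```text
tool_rot [ 3.1405e+00 -6.0000e-04 -2.5280e+00]
torque [ 0.7074  0.8692 -0.0257]
q6 -1.8591 e6 0.411
```

Call:
{"method": "move_arm", "body": {"rows": [[0,0,0,0,1],[0,0,0,0,1]]}}

```text
time: 10.65
tool_pos: [0.5211, 0.2568, 0.2124]
tool_rot: [3.14, -0.001, -2.527]
contact_force: [-5.5, 3.3, -1.2]
opening: 0.0138
grip_force: 30.0
```

```bash
python3 o.py|grep -E "rot|^torq|q6|force"
```

```text
tool_rot [ 3.1405e+00 -5.0000e-04 -2.5266e+00]
contact_force [-5.5052  3.3222 -1.1555]
torque [ 0.7655  0.8727 -0.0777]
grip_force 30.0016
q6 -1.8605 e6 -0.033
```

The pattern repeats (0.681 transient, 0.236 static, then a drop), so two clicks are done. Click 3 should peak near −2.775 and snap near −2.86; I'll stop around −2.94.

Call:
{"method": "move_arm", "body": {"rows": [[0,0,0,-0.05,1],[0,0,0,-0.05,1],[0,0,0,-0.05,1],[0,0,0,-0.05,1],[0,0,0,-0.05,1],[0,0,0,0,1],[0,0,0,0,1],[0,0,0,0,1]]}}

```text
time: 11.45
tool_pos: [0.5209, 0.2571, 0.2125]
tool_rot: [3.14, -0.001, -2.776]
contact_force: [-5.6, 4.3, -0.9]
opening: 0.014
grip_force: 30.0
```

```bash
python3 o.py|grep -E "rot|^torq|q6"
```

```text
tool_rot [ 3.1404e+00 -7.0000e-04 -2.7760e+00]
torque [0.8693 0.883  0.2433]
q6 -1.6109 e6 0.236
```

Call:
{"method": "move_arm", "body": {"rows": [[0,0,0,-0.05,1],[0,0,0,-0.05,1],[0,0,0,0,1],[0,0,0,0,1],[0,0,0,0,1]]}}

```text
time: 11.95
tool_pos: [0.5209, 0.2572, 0.2124]
tool_rot: [3.14, -0.001, -2.877]
contact_force: [-5.1, 4.6, -1.0]
opening: 0.0137
grip_force: 30.0
```

```bash
python3 o.py|grep -E "rot|^torq|q6"
```

```text
tool_rot [ 3.1401e+00 -9.0000e-04 -2.8765e+00]
torque [0.9723 0.9014 0.0403]
q6 -1.5105 e6 -0.033
```

Call:
{"method": "move_arm", "body": {"rows": [[0,0,0,-0.05,1],[0,0,0,-0.02,1],[0,0,0,0,1],[0,0,0,0,1],[0,0,0,0,1]]}}

```text
time: 12.45
tool_pos: [0.5209, 0.2573, 0.2124]
tool_rot: [3.14, -0.001, -2.946]
contact_force: [-5.6, 4.4, -1.2]
opening: 0.0135
grip_force: 30.0
```

```bash
python3 o.py|grep -E "rot|^torq|q6"
```

```text
tool_rot [ 3.1401e+00 -1.0000e-03 -2.9464e+00]
torque [0.9625 0.9107 0.0227]
q6 -1.4405 e6 0.023
```

Three clicks are confirmed: a 0.236 peak at −2.776, then free at −2.877 and −2.946. I'll let go, rise and work out clearance at the button.

Call:
{"method": "move_arm", "body": {"rows": [[0,0,0,0,-0.2],[0,0,0,0,-0.2],[0,0,0,0,-0.2],[0,0,0,0,-0.2],[0,0,5,0,-0.2],[0,0,20,0,-0.2],[0,0,40,0,-0.2],[0,0,30,0,-0.2],[-8,-34,0,0.15,0],[-8,-34,0,0.15,0.5],[-8,-34,0,0.15,1],[-8,-34,0,0.15,1]]}}

```text
time: 13.65
tool_pos: [0.4891, 0.1193, 0.3081]
tool_rot: [-3.141, 0.001, -2.341]
contact_force: [0.5, -1.0, -0.4]
opening: 0.0278
grip_force: 0.0
```

Call:
{"method": "move_arm", "body": {"rows": [[-6,-29,0,0.15,1],[0,0,0,0.15,1],[0,0,0,0.15,1],[0,0,0,0.1,1],[0,0,0,0,1],[0,0,0,0,1]]}}

```text
time: 14.25
tool_pos: [0.4836, 0.0915, 0.3079]
tool_rot: [-3.141, 0.0, -1.8]
contact_force: [-0.2, 0.5, 0.1]
opening: 0.0007
grip_force: 0.0
```

```bash
python3 - <<'E'
from h import *
c=vision.get_calibration("wrist");T=np.load("T1.npy"); s=vision.get_calibration("scene")
print("bottle",ray(c,(125,225),0,T),ray(c,(45,267),.159,T),ray(s,(295.5,251),0))
T=wristT(c); save("wrist","w3"); print(proj(c,[[.4826,.091,.069],[.5215,.2565,.213]],T))
E
python3 o.py
```

```text
bottle [0.70546214 0.13902056 0.        ] [0.68715652 0.14270412 0.159     ] [0.69561348 0.13908585 0.        ]
[[325.68012303 199.34872103]
 [325.24538858 470.93047215]]
time 14.3
tool_pos [0.4836 0.0915 0.3078]
tool_rot [-3.1413  0.     -1.7998]
contact_force [ 0.1605  0.6326 -0.0644]
torque [ 0.1764 -0.0454  0.0269]
opening 0.0002
grip_force 0.0
q6 -2.8813 e6 -0.016
```

View pics/w3.png

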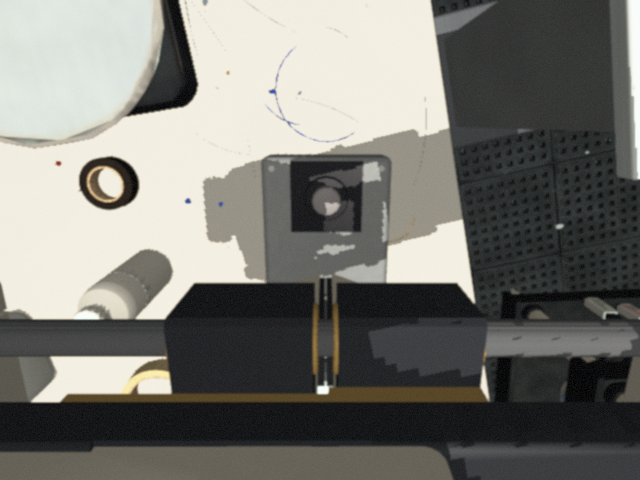

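The button top at (326,201) matches the prediction of (325.7,199.3), and the bottle is 0.2 m away and clear. Descending to just above the button.

Call:
{"method": "move_arm", "body": {"rows": [[-1,-0.5,-40,0,1],[0,0,-40,0,1],[0,0,-40,0,1],[0,0,-40,0,1],[0,0,-30,0,1],[0,0,-15,0,1],[0,0,-8,0,1],[0,0,0,0,1],[0,0,0,0,1]]}}

```text
time: 15.2
tool_pos: [0.4832, 0.0911, 0.0953]
tool_rot: [-3.14, 0.0, -1.798]
contact_force: [-1.0, 0.4, -0.0]
opening: 0.0005
grip_force: 0.0
```

Call:
{"method": "move_arm", "body": {"rows": [[0,0,-2,0,1],[0,0,-2,0,1],[0,0,-2,0,1],[0,0,-2,0,1],[0,0,-2,0,1],[0,0,0,0,1],[0,0,0,0,1]]}}

```text
time: 15.9
tool_pos: [0.4827, 0.091, 0.0848]
tool_rot: [-3.141, 0.0, -1.797]
contact_force: [-0.4, -0.6, 5.0]
opening: 0.0003
grip_force: 2.2
```

Call:
{"method": "move_arm", "body": {"rows": [[0,0,-2,0,1],[0,0,-2,0,1],[0,0,-1,0,1],[0,0,0,0,1],[0,0,0,0,1]]}}

```text
time: 16.4
tool_pos: [0.4828, 0.091, 0.0801]
tool_rot: [-3.141, 0.0, -1.797]
contact_force: [-1.2, -0.6, 7.8]
opening: 0.0001
grip_force: 3.9
```

Call:
{"method": "move_arm", "body": {"rows": [[0,0,-1,0,1],[0,0,0,0,1],[0,0,0,0,1]]}}

```text
time: 16.7
tool_pos: [0.4828, 0.091, 0.0799]
tool_rot: [-3.14, 0.0, -1.797]
contact_force: [-4.6, 0.3, 16.1]
opening: 0.0001
grip_force: 8.1
```

The button is home: the hard stop came at 16 N with z no longer moving. Releasing.

Call:
{"method": "move_arm", "body": {"rows": [[0,0,3,0,1],[0,0,10,0,1],[0,0,30,0,1],[0,0,40,0,1],[0,0,40,0,1],[0,0,40,0,1],[0,0,0,0,1],[0,0,0,0,1],[0,0,0,0,1]]}}

```text
time: 17.6
tool_pos: [0.4816, 0.091, 0.2402]
tool_rot: [3.139, -0.001, -1.797]
contact_force: [-0.1, 0.1, 0.4]
opening: 0.0005
grip_force: 0.0
```

```bash
python3 o.py | head -4; python3 -c "
from cell import workorder
print(workorder.hand_in())"
```

```text
time 17.6
tool_pos [0.4816 0.091  0.2402]
tool_rot [ 3.1387e+00 -7.0000e-04 -1.7974e+00]
contact_force [-0.0717  0.145   0.4205]
the job is handed in; nothing more can be done
None
```

I turned the clamp three clicks by torque readings (click 1 passed between readings, inferred from clicks 2 and 3 repeating its pattern), pressed the button home at about 16 N and released it, and handed in at 17.6 s; no verdict was returned.

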